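# Shim the rocking microscope

### The job

The microscope rocks because the foot at its front right corner, as seen from the eyepiece side, is too short. Push the orange wedge along the bench, thin end first, in from the microscope's right side under that short foot until the microscope stands level and the rocking stops, then draw the hand away. Only push the wedge with the fingers, never pick it up, and do not touch the microscope or disturb the other things on the bench.

Things in the scene. Friction and masses are not known exactly. Their poses are not given: they have to be found in the camera images.
- microscope: Cream microscope. Origin on the bench under the middle of its base; x to its back (column side), y to its left. Base slab 245 (x) by 205 mm (y), 22 to 62 mm above the bench; column at x = +85 mm, head over the base from 200 mm up. Black ball feet, 40 mm across, at x = +-100, y = +-80 mm. It does not slide; it rocks about the line from the front left (-100, +80) to the back right (+100, -80) foot.
- rock (a joint): Lean of the microscope towards its short foot, rad: 0 = level, all feet bearing, a firm stop; 0.062 = leaning fully, short foot on the bench (the start). Its weight (3 to 6 N on the short foot) keeps it leaning unless something under that foot holds it up. 0.01 rad is 1.3 mm of height at the foot.
- short_foot (a point): Lowest point of the short foot, the ball foot at the front right corner (-100, -80 mm in the microscope's frame), about 22 mm inside the base's right and front edges. 8 mm above the bench when level, 0 when leaning fully: the wedge must lift it those 8 mm.
- wedge: Loose orange wedge, 100 mm (x) by 44 mm (y), 60 g. Origin: centre of its underside; x to the thin end. Top slopes from 18 mm at the back (x = -50) to 1.5 mm at the tip (x = +50). Starts to the right of the short foot, askew and out of line. Level and jammed when its tip is about 38 mm past the foot's middle. Push: under 1 N on the bench, 4 to 12 N under the foot, more once jammed. Stays where left.
- wedge_tip (a point): Middle of the wedge's thin edge, on the bench.
- wedge_back (a point): Middle of the wedge's upright back face, 44 mm wide and 18 mm high; this point is 9 mm above the bench.
- dish: Bystander: round glass dish, 94 mm across, 16 mm high; origin at the centre of its underside.
- slide_box: Bystander: small cardboard slide box, 55 x 65 x 18 mm; origin at the centre of its underside.
- dropper: Bystander: amber dropper bottle, 38 mm across, 85 mm high, left of the microscope; origin at the centre of its underside.
Not all that is in view belongs to the job. Of the things like the wedge, leave any that is purple; of the rest the smaller one is meant.

How it is judged (in metres and radians):
At the end, for the whole second after the job is handed in: The microscope stands level within 0.010 rad (short foot lifted to within 1.3 mm of level) and stays so, its short foot resting on the wedge (over 1 N, foot centre within 18 mm of the wedge's centre line); the wedge lies flat on the bench, still, pointing in from the right side within 0.6 rad (value of joint rock below 0.01 rad and contact force between wedge and microscope above 1 N and y of short_foot in the frame of wedge between -0.018 and 0.018 m and angle between wedge's own z axis and vertical below 0.05 rad and linear speed of wedge below 0.01 m/s and angle between the x axis of wedge and the y axis of microscope, either way round below 0.6 rad); the robot touches nothing.
It fails at once if the wedge is lifted off the bench or tipped up (height (world z) of wedge above 0.015 m or angle between wedge's own z axis and vertical above 0.35 rad).
It fails at once if the robot pushes, presses or lifts the microscope itself (over 3 N) (contact force between any of the arm, the fingers and microscope above 3 N).
It fails at once if the dish, the slide box or the dropper bottle is shifted more than 15 mm (distance of any of dish, slide_box, dropper from where it was at the start of the episode above 0.015 m).
It also fails if it takes over 69 s, if anything falls off the work surface, if the arm or the gripper's body presses on something with over 40 N, if the wrist force passes 120 N, or if a joint passes its speed limit or range.

### The arm

A 6-joint arm with a two-finger parallel gripper is mounted at the origin on the work surface. World frame = base frame: x ahead of the robot, y to its left, z up, the work surface at z = 0. Lengths are in mm, angles in rad, forces in N, time in s.
With the tool pointing down it reaches from about 375 to 975 mm from the base axis. Payload 3.8 kg.
Tool frame: the origin (TCP) lies on the centre line of the jaws, within the pads' length; the fingertips stand 14 mm ahead of it and the grasp point (between the pads) lies 5 mm behind it (tips_ahead is the distance from the TCP to the fingertips, in mm); x points along the fingers, z is the direction in which the jaws open and shut, and the axes are right-handed (so a half turn about x gives the same grasp; the last joint's range is limited). The gripper opens to 85 mm and grips with 20 to 120 N. Pads are 22 mm wide; open, the fingers measure 114 mm over their backs; the gripper's body (76 mm by 85 mm) begins 54 mm behind the grasp point. The pads swing forward as they close: fully open they stand 13 mm farther back than shut.
Start: joints at [-1.172, 0.264, 1.604, -0, 1.274, -0.037], TCP at [284.936, -611.907, 245.28] pointing down, gripper open.
Joint ranges: [-2.63, 2.63], [-0.94, 2.18], [0.31, 2.57], [-1.31, 4.45], [0, 2.66], [-2.55, 2.55]. Speed limits (rad/s): [2.57, 2.57, 3.14, 3.14, 3.14, 3.14].

### API

Orientations are given as a unit quaternion [x, y, z, w].
In Python, from station import sense, get_image, camera_model, finish_job, tips_ahead gives the robot as it stands.
- The arm moves only by the shell command python3 -m jog 'ROWS' [FORCE]. ROWS is JSON, one flat list of numbers, 7 for each row, row after row: the shift along the tool's x, y, z in mm, then the turn, a rotation vector about the tool's x, y, z in degrees, then the finger opening in mm, from 0 to 85.4. In form: [dx, dy, dz, rx, ry, rz, gripper, dx, dy, dz, rx, ry, rz, gripper, ...]. A call has 1 to 10 rows; each row shifts and turns the commanded pose from where the row before left it, along the tool's axes as they then stand; what a row does not reach is not made up. A row lasts 1/8 s, in which the tool goes at most 62.5 mm and 10.7 degrees, less where a joint would pass 70% of its speed; a pose out of reach is approached as far as the arm can. A call with a gripper value outside its range is refused whole. The fingers move at their own pace and stop on an object; FORCE is the grip in N (left out, the last holds). Time passes only in rows, so rows that do not move let the fingers close. It gives the time, the measured TCP pose, the force and the opening at its end, in the units of the state.
- sense(): the state, without advancing time (a new reading comes with each control period).
- get_image(name): name is "scene" or "top" or "wrist"; returns (picture, depth): 420x560x3 uint8, blue, green, red; 420x560 float32, mm along the optical axis (not along the pixel's ray), 0 where there is no reading.
- camera_model(name): a dict with "vfov" (degrees; the focal length in pixels is half the picture's height over the tangent of half this angle, whatever the lens; pixels are square), "cx", "cy" (the principal point, pixels), "dist" ([k1, k2, p1, p2, k3] as OpenCV has them; the pictures are not rectified), "rvec" (rotation vector, rad) and "tvec" (3), from world to camera coordinates, as OpenCV has them; the wrist camera has in their place "tool_from_camera" (4x4, takes a point from camera to tool coordinates, whose origin is the TCP and whose axes are the tool frame's). Camera axes: x right, y down, z forward; pixel columns grow to the right and rows downward; lengths in mm; the calibration is good to about 2 mm. A picture is of the moment at which its call begins: read the wrist's pose just before it. camera_model takes no time and is no camera call.
- finish_job(): hands the job in, once; it reports no verdict.
The state is a dict: "time_s": time; "qpos": joint angles; "joint_velocities": joint speeds; "tau": joint torques, N m; "eef_pos": TCP position; "orientation": TCP orientation; "wrist_force": force on the tool from outside, world axes, zero at the start; "ft_torque": the same for the moment, N m; "finger_gap": finger opening in mm.
Only numpy, scipy, OpenCV 4.12 (cv2) and the standard library are available. Lean on these libraries where they do the work, as an engineer would, in place of code of your own. Each camera call takes 0.05 s, during which the arm holds its last target. There are 200 camera calls.

## Working session

There is one attempt and no reset: what is moved stays moved. The work goes in short steps, Python scripts to look and compute and a shell command to move; the robot and the scene stay as the last step left them, time stands still between calls to the robot, and variables do not carry over. Pictures are saved under pics/ and viewed, about 8 in all and at most 12, crops included, and the job is handed in when it is done.

```bash
mkdir -p pics; ls
cat > h.py <<'E'
import numpy as np,cv2
from station import *
from scipy.spatial.transform import Rotation as R
def cam(n,s=None):
    m=camera_model(n); f=210/np.tan(np.radians(m["vfov"]/2))
    K=np.array([[f,0,m["cx"]],[0,f,m["cy"]],[0,0,1.]])
    if n=="wrist":
        s=s or sense(); T=np.eye(4);T[:3,:3]=R.from_quat(s["orientation"]).as_matrix();T[:3,3]=s["eef_pos"]
        C=T@np.array(m["tool_from_camera"])
    else:
        r=cv2.Rodrigues(np.array(m["rvec"],float))[0];C=np.eye(4);C[:3,:3]=r.T;C[:3,3]=-r.T@np.array(m["tvec"],float).ravel()
    return K,np.array(m["dist"],float),C
def ray(c,px,z):
    K,d,C=c; p=cv2.undistortPoints(np.array(px,float).reshape(-1,1,2),K,d).reshape(-1,2)
    v=np.c_[p,np.ones(len(p))]@C[:3,:3].T; o=C[:3,3]
    return o+v*((z-o[2])/v[:,2])[:,None]
def world(c,px,dep):
    K,d,C=c; p=cv2.undistortPoints(np.array(px,float).reshape(-1,1,2),K,d).reshape(-1,2)
    return (np.c_[p,np.ones(len(p))]*np.array(dep).reshape(-1,1))@C[:3,:3].T+C[:3,3]
E
python3 - <<'E'
from h import *
s=sense();print(s)
for n in("scene","top","wrist"):
    i,d=get_image(n);cv2.imwrite(f"pics/{n}0.png",i);np.save(f"{n}0.npy",d);print(n,cam(n,s)[2].round(2).tolist())
E
```

```text
pics
{'time_s': 0.0, 'qpos': array([-1.17193474e+00,  2.64739191e-01,  1.60536524e+00,  1.93933640e-05,
        1.27369960e+00, -3.68880974e-02]), 'joint_velocities': array([ 1.25397403e-03, -6.36628515e-04, -1.61768203e-03, -1.35149715e-04,
       -1.20673053e-05,  5.87527318e-04]), 'tau': array([-4.65428857e-04, -5.15112090e+01, -3.67316508e+01, -4.46047602e-05,
        1.30281344e-02, -1.15416447e-05]), 'eef_pos': array([ 284.65205237, -611.27795421,  243.97613186]), 'orientation': array([ 0.38055307,  0.59689526, -0.37965369,  0.59561606]), 'wrist_force': array([-0.16516967,  0.13228975,  0.53903363]), 'ft_torque': array([-0.02201735, -0.04541243,  0.0586083 ]), 'finger_gap': 85.47214845919572}
scene [[0.53, 0.67, -0.53, 1116.05], [0.85, -0.4, 0.34, -239.66], [0.02, -0.63, -0.78, 776.43], [0.0, 0.0, 0.0, 1.0]]
top [[-0.01, -1.0, 0.07, 545.89], [-1.0, 0.01, -0.03, 102.42], [0.02, -0.07, -1.0, 872.27], [0.0, 0.0, 0.0, 1.0]]
wrist [[0.42, -0.87, -0.26, 350.36], [-0.91, -0.4, -0.12, -580.64], [-0.0, 0.29, -0.96, 371.85], [0.0, 0.0, 0.0, 1.0]]
```

View pics/top0.png

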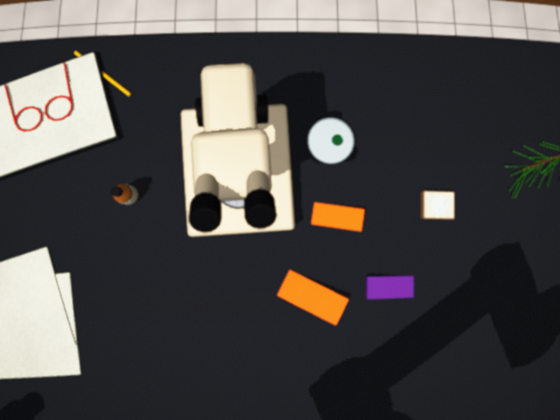

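View pics/scene0.png

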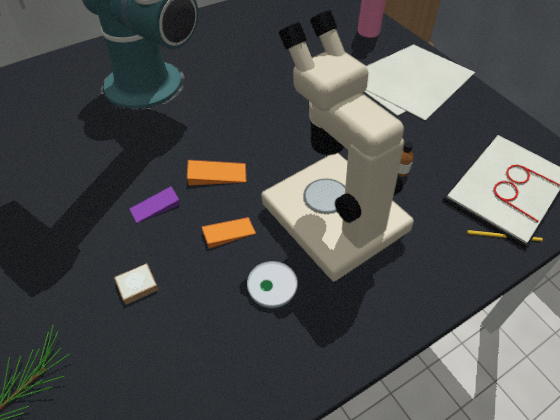

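Top view: candidates are small orange (338,216), large orange (313,297) and purple (390,287). I choose the small orange one, which lies right of the microscope's front-right corner (about 293,228); the eyepieces at (205-260,210) face the robot. The dish is at (331,140) and the slide box at (438,205).

Run:
```python
from h import *
i=cv2.imread("pics/top0.png");d=np.load("top0.npy");c=cam("top")
hsv=cv2.cvtColor(i,cv2.COLOR_BGR2HSV)
m=cv2.inRange(hsv,(5,150,120),(22,255,255))
for k in cv2.findContours(m,0,2)[0]:
    if cv2.contourArea(k)<300: continue
    r=cv2.minAreaRect(k);b=cv2.boxPoints(r);w=ray(c,b,9)
    print("rect px",b.round(1).tolist(),"\n w",w.round(0).tolist(),"sides",np.linalg.norm(np.diff(w,axis=0),axis=1).round(0))
    mm=np.zeros_like(m);cv2.drawContours(mm,[k],-1,255,-1);mm=cv2.erode(mm,np.ones((5,5)))
    ys,xs=np.nonzero(mm);P=world(c,np.c_[xs,ys],d[ys,xs])
    A=np.c_[P[:,:2]-P[:,:2].mean(0),np.ones(len(P))];co=np.linalg.lstsq(A,P[:,2],rcond=None)[0]
    g=co[:2];print(" ctr",P.mean(0).round(1),"grad",g.round(3),"thin dir deg",np.degrees(np.arctan2(-g[1],-g[0])).round(1),"slope",np.linalg.norm(g).round(3))
# microscope base: points with height 50..75
ys,xs=np.nonzero(d>0);P=world(c,np.c_[xs,ys],d[ys,xs])
s=(P[:,2]>45)&(P[:,2]<75)&(P[:,0]>350)&(abs(P[:,1]-100)<300)
bm=np.zeros_like(m);bm[ys[s],xs[s]]=255;bm=cv2.morphologyEx(bm,cv2.MORPH_OPEN,np.ones((3,3)))
for k in cv2.findContours(bm,0,2)[0]:
    if cv2.contourArea(k)>300:
        b=cv2.boxPoints(cv2.minAreaRect(k));w=ray(c,b,62);print("base",b.round(0).tolist(),w.round(0).tolist(),np.linalg.norm(np.diff(w,axis=0),axis=1).round(0))
for n,px,z in(("dish",(331,140),16),("box",(438.5,205),18),("bench",(300,260),0)): 
    print(n,ray(c,[px],z).round(0),world(c,[px],[d[int(px[1]),int(px[0])]]).round(0))
# right & front edge of cream base by colour
cm=cv2.inRange(hsv,(10,20,60),(35,140,255))
for y in(160,175,190,200,225): 
    x=np.nonzero(cm[y,180:310])[0]+180;print(y,x.min(),x.max(),ray(c,[(x.min(),y),(x.max()+1,y)],62).round(0).tolist())
for x0 in(190,240,270,285):
    y=np.nonzero(cm[200:260,x0])[0]+200;print("col",x0,y.max(),ray(c,[(x0,y.max()+1)],62).round(0).tolist())
I=cv2.resize(i[110:330,170:470],None,fx=2.6,fy=2.6,interpolation=2);cv2.imwrite("pics/crop.png",np.clip(I*1.5,0,255).astype(np.uint8))
```

```text
rect px [[275.20001220703125, 295.6000061035156], [288.79998779296875, 268.3999938964844], [349.6000061035156, 298.79998779296875], [336.0, 326.0]] 
 w [[422.0, 97.0, 9.0], [476.0, 69.0, 9.0], [413.0, -53.0, 9.0], [359.0, -25.0, 9.0]] sides [ 61. 137.  61.]
 ctr [419.2  22.8  15.2] grad [ 0.69  -0.302] thin dir deg 156.3 slope 0.753
rect px [[309.79998779296875, 224.5], [313.20001220703125, 200.89999389648438], [364.79998779296875, 208.3000030517578], [361.3999938964844, 231.89999389648438]] 
 w [[564.0, 25.0, 9.0], [611.0, 18.0, 9.0], [595.0, -88.0, 9.0], [547.0, -79.0, 9.0]] sides [ 48. 106.  49.]
 ctr [579.1 -30.3  13.7] grad [-1.308  0.594] thin dir deg -24.4 slope 1.437
base [[209.0, 202.0], [255.0, 199.0], [257.0, 232.0], [211.0, 235.0]] [[607.0, 221.0, 62.0], [612.0, 133.0, 62.0], [550.0, 129.0, 62.0], [545.0, 217.0, 62.0]] [88. 62. 87.]
base [[181.0, 110.0], [201.0, 109.0], [205.0, 200.0], [184.0, 201.0]] [[787.0, 276.0, 62.0], [788.0, 236.0, 62.0], [610.0, 228.0, 62.0], [609.0, 267.0, 62.0]] [ 40. 178.  39.]
base [[256.0, 104.0], [291.0, 103.0], [294.0, 230.0], [260.0, 231.0]] [[795.0, 130.0, 62.0], [797.0, 63.0, 62.0], [552.0, 59.0, 62.0], [551.0, 124.0, 62.0]] [ 67. 245.  65.]
dish [[735. -20.  16.]] [[734. -20.  18.]]
box [[ 600. -239.   18.]] [[ 600. -238.   21.]]
bench [[492.  45.   0.]] [[492.  46.   2.]]
160 182 290 [[688.0, 272.0, 62.0], [686.0, 64.0, 62.0]]
175 183 291 [[659.0, 270.0, 62.0], [657.0, 62.0, 62.0]]
190 184 292 [[630.0, 268.0, 62.0], [628.0, 61.0, 62.0]]
200 184 293 [[611.0, 268.0, 62.0], [609.0, 59.0, 62.0]]
225 186 294 [[564.0, 264.0, 62.0], [562.0, 58.0, 62.0]]
col 190 236 [[541.0, 256.0, 62.0]]
col 240 233 [[546.0, 162.0, 62.0]]
col 270 231 [[549.0, 105.0, 62.0]]
col 285 230 [[551.0, 77.0, 62.0]]
```

View pics/crop.png

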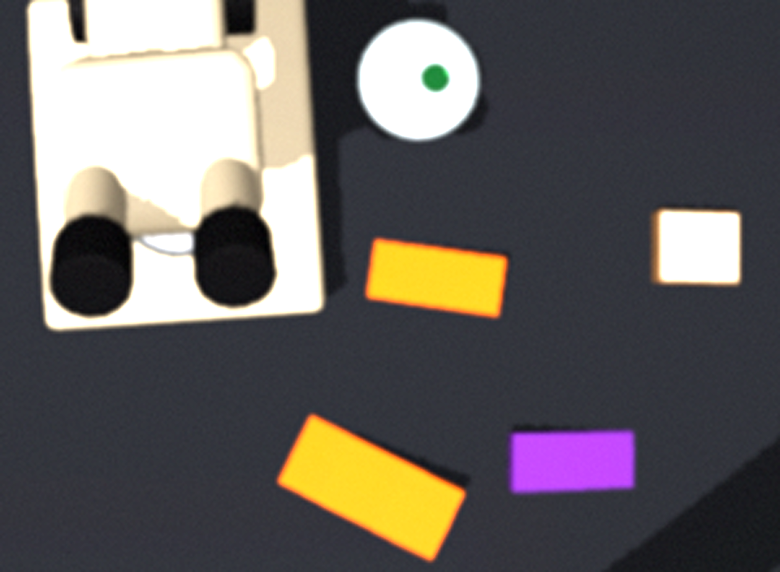

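```bash
cat >> h.py <<'E'
def target_R(deg_heading,tilt,sgn):
    h=np.radians(deg_heading);t=np.radians(tilt);d=np.array([np.cos(h),np.sin(h),0])
    x=np.sin(t)*d+np.array([0,0,-np.cos(t)]); z=sgn*np.cross(d,[0,0,1.]); return R.from_matrix(np.c_[x,np.cross(z,x),z])
def go(p,Rt):
    s=sense();R0=R.from_quat(s["orientation"])
    print("now",s["eef_pos"].round(1),"rotvec deg",np.degrees((R0.inv()*Rt).as_rotvec()).round(1),"shift after turn",(Rt.inv().apply(np.array(p)-s["eef_pos"])).round(1))
E
python3 - <<'E'
from h import *
s=sense();print(R.from_quat(s["orientation"]).as_matrix().round(2),tips_ahead)
for n in("top","scene"):
    i=cv2.imread(f"pics/{n}0.png");d=np.load(f"{n}0.npy");c=cam(n)
    m=cv2.inRange(cv2.cvtColor(i,cv2.COLOR_BGR2HSV),(5,150,120),(22,255,255))
    for k in cv2.findContours(m,0,2)[0]:
        if cv2.contourArea(k)<300: continue
        mm=np.zeros_like(m);cv2.drawContours(mm,[k],-1,255,-1);mm=cv2.erode(mm,np.ones((5,5)))&((d>0)*255).astype(np.uint8)
        ys,xs=np.nonzero(mm);P=world(c,np.c_[xs,ys],d[ys,xs]);P=P[(P[:,2]>-5)&(P[:,2]<40)]
        q=P[:,1];print(n,P.mean(0).round(0),[(round(float(np.median(P[(q>=a)&(q<a+20),1]))),round(float(np.median(P[(q>=a)&(q<a+20),2])),1)) for a in range(-100,100,20) if ((q>=a)&(q<a+20)).sum()>10])
for sg in(1,-1): go([568,-150,120],target_R(93,20,sg))
E
```

```text
[[-0.    0.91  0.42]
 [ 0.    0.42 -0.91]
 [-1.    0.   -0.  ]] 14.0
top [419.  23.  13.] [(-27, 21.5), (-10, 19.0), (10, 15.7), (30, 11.7), (50, 7.9), (68, 4.8), (83, 3.0)]
top [579. -31.  10.] [(-69, 16.7), (-50, 13.3), (-30, 9.6), (-10, 6.2), (8, 3.3)]
scene [581. -30.  10.] [(-67, 16.4), (-50, 13.6), (-30, 10.1), (-10, 7.0), (8, 3.8)]
scene [421.  25.  13.] [(-26, 22.8), (-10, 19.7), (11, 15.7), (30, 11.9), (51, 8.4), (69, 5.0), (83, 3.1)]
now [ 284.7 -611.4  244.2] rotvec deg [-67.3  11.8  17.5] shift after turn [269.2 376.6 307. ]
now [ 284.7 -611.4  244.2] rotvec deg [110.7  19.4 -13.1] shift after turn [ 269.2 -376.6 -307. ]
```

```bash
python3 -m jog '[0,0,0,-8.4,1.5,2.2,14,0,0,0,-8.4,1.5,2.2,14,0,0,0,-8.4,1.5,2.2,14,0,0,0,-8.4,1.5,2.2,14,0,0,0,-8.4,1.5,2.2,14,0,0,0,-8.4,1.5,2.2,14,0,0,0,-8.4,1.5,2.2,14,0,0,0,-8.5,1.3,2.1,14,0,0,0,0,0,0,14]' 20
python3 -m jog '[25,37,30,0,0,0,14,25,37,30,0,0,0,14,25,37,30,0,0,0,14,25,37,30,0,0,0,14,25,37,30,0,0,0,14,25,37,30,0,0,0,14,25,37,30,0,0,0,14,25,37,30,0,0,0,14,25,37,30,0,0,0,14,0,0,0,0,0,0,14]'
python3 - <<'E'
from h import *
go([568,-150,120],target_R(93,20,1))
s=sense();i,d=get_image("wrist");cv2.imwrite("pics/w1.png",i);np.save("w1.npy",d);c=cam("wrist",s)
m=cv2.inRange(cv2.cvtColor(i,cv2.COLOR_BGR2HSV),(5,150,100),(22,255,255))
for k in cv2.findContours(m,0,2)[0]:
    if cv2.contourArea(k)>300: b=cv2.boxPoints(cv2.minAreaRect(k));print(b.round(0).tolist(),ray(c,b,9).round(0).tolist())
print(sense()["time_s"],s["finger_gap"])
E
```

```text
time_s: 1.27
eef_pos: [285.1, -612.0, 243.9]
orientation: [0.106, 0.699, 0.141, 0.693]
wrist_force: [-1.1, 0.6, 0.4]
finger_gap: 13.8
time_s: 2.52
eef_pos: [534.9, -205.0, 147.2]
orientation: [0.104, 0.699, 0.142, 0.693]
wrist_force: [-0.6, -0.3, -0.1]
finger_gap: 13.9
now [ 534.9 -205.   147.2] rotvec deg [ 0.1 -0.  -0.1] shift after turn [43.7 40.7 35.9]
[[311.0, 112.0], [333.0, 2.0], [387.0, 13.0], [365.0, 123.0]] [[549.0, -79.0, 9.0], [564.0, 18.0, 9.0], [611.0, 11.0, 9.0], [595.0, -86.0, 9.0]]
[[87.0, 31.0], [133.0, -43.0], [202.0, 0.0], [156.0, 74.0]] [[355.0, -17.0, 9.0], [388.0, 52.0, 9.0], [452.0, 14.0, 9.0], [418.0, -53.0, 9.0]]
2.575 13.877025030810062
```

View pics/w1.png

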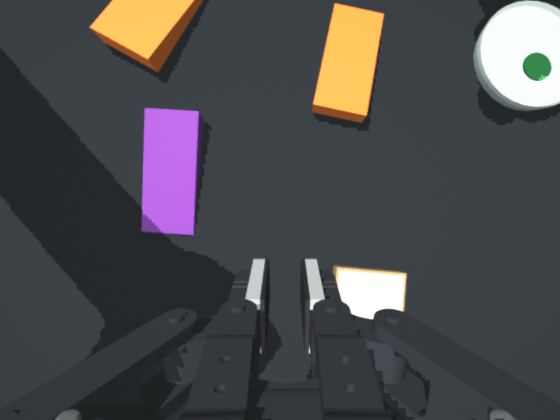

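The wrist view shows the small orange wedge at (348,62), back edge (311-365,118), agreeing with the top view within a few mm. Its thick end faces me and its thin end faces the microscope. Next, come down behind it.

Run:
```python
from h import *
go([584.6,-125,60],target_R(93,20,1))
```

```text
now [ 534.6 -206.9  147.6] rotvec deg [0. 0. 0.] shift after turn [109.4  44.4  54.2]
```

```bash
python3 -m jog '[22,9,11,0,0,0,14,22,9,11,0,0,0,14,22,9,11,0,0,0,14,22,9,11,0,0,0,14,22,9,10,0,0,0,14,12,-4.5,0,0,0,0,14,12,-4.5,0,0,0,0,14,12,-4.3,0,0,0,0,14,0,0,0,0,0,0,14,0,0,0,0,0,0,14]'
python3 - <<'E'
from h import *
go([582,-70,21],target_R(93,20,1))
E
```

```text
time_s: 3.82
eef_pos: [584.9, -126.9, 22.0]
orientation: [0.105, 0.698, 0.14, 0.694]
wrist_force: [-0.2, -0.2, 0.3]
finger_gap: 14.1
now [ 584.9 -126.9   22. ] rotvec deg [-0.   0.2  0. ] shift after turn [20.5 53.1  0. ]
```

```bash
python3 -m jog '[3.4,9.4,0,0,0,0,14,3.4,9.4,0,0,0,0,14,2,5.4,0,0,0,0,14,1.7,4.7,0,0,0,0,14,1.7,4.7,0,0,0,0,14,1.7,4.7,0,0,0,0,14,1.7,4.7,0,0,0,0,14,1.7,4.7,0,0,0,0,14,1.7,4.7,0,0,0,0,14,0,0,0,0,0,0,14]'
cat > look.py <<'E'
from h import *
import sys
print(sense()["eef_pos"].round(1),sense()["wrist_force"].round(1))
for n in("top","scene","wrist"):
    s=sense();i,d=get_image(n);cv2.imwrite(f"pics/{n}{sys.argv[1]}.png",i);c=cam(n,s)
    m=cv2.inRange(cv2.cvtColor(i,cv2.COLOR_BGR2HSV),(5,150,100),(22,255,255))
    for k in cv2.findContours(m,0,2)[0]:
        if cv2.contourArea(k)>300: b=cv2.boxPoints(cv2.minAreaRect(k));print(n,b.round(0).tolist(),ray(c,b,9).round(0)[:,:2].tolist())
E
python3 look.py 2
```

```text
time_s: 5.08
eef_pos: [581.6, -70.2, 21.7]
orientation: [0.105, 0.699, 0.141, 0.693]
wrist_force: [0.1, 0.3, 0.4]
finger_gap: 14.1
[581.6 -70.2  21.7] [0.1 0.3 0.4]
top [[275.0, 296.0], [289.0, 268.0], [350.0, 299.0], [336.0, 326.0]] [[422.0, 97.0], [476.0, 69.0], [413.0, -53.0], [358.0, -24.0]]
top [[299.0, 232.0], [299.0, 208.0], [352.0, 209.0], [351.0, 233.0]] [[549.0, 48.0], [598.0, 46.0], [594.0, -60.0], [545.0, -58.0]]
scene [[210.0, 222.0], [254.0, 203.0], [263.0, 223.0], [218.0, 242.0]] [[541.0, -51.0], [544.0, 54.0], [602.0, 42.0], [597.0, -59.0]]
scene [[187.0, 160.0], [245.0, 160.0], [245.0, 184.0], [187.0, 184.0]] [[351.0, -17.0], [420.0, 99.0], [487.0, 63.0], [420.0, -48.0]]
wrist [[209.0, 249.0], [228.0, 42.0], [332.0, 51.0], [313.0, 258.0]] [[546.0, -55.0], [549.0, 42.0], [597.0, 40.0], [593.0, -56.0]]
wrist [[-0.0, 0.0], [86.0, 0.0], [86.0, 137.0], [0.0, 137.0]] [[435.0, 60.0], [479.0, 61.0], [485.0, -6.0], [444.0, -8.0]]
```

View pics/wrist2.png

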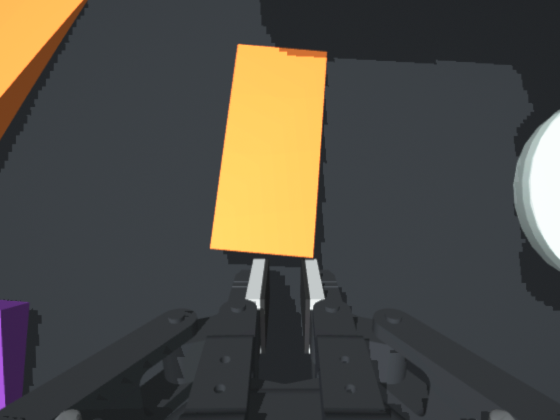

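Wrist view: the wedge now points nearly straight in (back edge at (211-313,250), tip edge at (238-327,48)). The fingers sit about 11 mm too far to its right, so I back off, recentre and turn slightly.

```bash
python3 -m jog '[-1.7,-4.7,0,0,0,0,14,-1.7,-4.7,0,0,0,0,14,0,0,-5,2.1,-0.7,0,0,14,0,0,-5,2.1,-0.8,0,0,14,0,0,0,0,0,0,14]'
python3 - <<'E'
from h import *
go([570.5,-72,21],target_R(88.5,20,1))
E
```

```text
now [581.7 -70.6  21.6] rotvec deg [ 4.2 -1.5  0. ] shift after turn [ -0.   -1.8 -11.1]validation failed for argument at $...
```

```bash
python3 -m jog '[-1.7,-4.7,0,0,0,0,14,-1.7,-4.7,0,0,0,0,14,0,0,-5.5,2.1,-0.7,0,14,0,0,-5.5,2.1,-0.8,0,14,0,0,0,0,0,0,14]'
python3 - <<'E'
from h import *
go([570.5,-72,21],target_R(88.5,20,1))
E
```

```text
time_s: 5.85
eef_pos: [570.1, -80.8, 21.5]
orientation: [0.132, 0.695, 0.113, 0.698]
wrist_force: [-0.1, 0.0, 0.6]
finger_gap: 14.0
now [570.1 -80.8  21.5] rotvec deg [-0.1  0.  -0. ] shift after turn [3.5 8.1 0.2]
```

```bash
python3 -m jog '[2.4,6.6,0,0,0,0,14,1.4,3.8,0,0,0,0,14,1.4,3.8,0,0,0,0,14,1.4,3.8,0,0,0,0,14,1.4,3.8,0,0,0,0,14,1.4,3.8,0,0,0,0,14,1.4,3.8,0,0,0,0,14,1.4,3.8,0,0,0,0,14,1.4,3.8,0,0,0,0,14,0,0,0,0,0,0,14]'
python3 look.py 3
```

```text
time_s: 7.1
eef_pos: [572.2, -41.1, 21.5]
orientation: [0.132, 0.694, 0.114, 0.698]
wrist_force: [0.8, -0.9, -0.1]
finger_gap: 13.8
[572.2 -41.1  21.5] [ 0.8 -0.9 -0.1]
top [[275.0, 296.0], [289.0, 268.0], [350.0, 299.0], [336.0, 326.0]] [[422.0, 97.0], [476.0, 69.0], [413.0, -53.0], [358.0, -24.0]]
top [[287.0, 209.0], [338.0, 209.0], [338.0, 232.0], [287.0, 232.0]] [[595.0, 71.0], [594.0, -32.0], [548.0, -32.0], [549.0, 71.0]]
scene [[222.0, 216.0], [265.0, 197.0], [274.0, 218.0], [231.0, 236.0]] [[542.0, -22.0], [544.0, 82.0], [602.0, 70.0], [598.0, -31.0]]
scene [[191.0, 182.0], [192.0, 160.0], [246.0, 163.0], [245.0, 185.0]] [[419.0, -38.0], [356.0, -7.0], [429.0, 97.0], [488.0, 61.0]]
wrist [[230.0, 50.0], [334.0, 50.0], [334.0, 257.0], [230.0, 257.0]] [[549.0, 69.0], [598.0, 68.0], [594.0, -28.0], [547.0, -27.0]]
wrist [[-0.0, 29.0], [82.0, 29.0], [82.0, 229.0], [0.0, 229.0]] [[437.0, 85.0], [478.0, 83.0], [480.0, -12.0], [441.0, -11.0]]
```

View pics/wrist3.png

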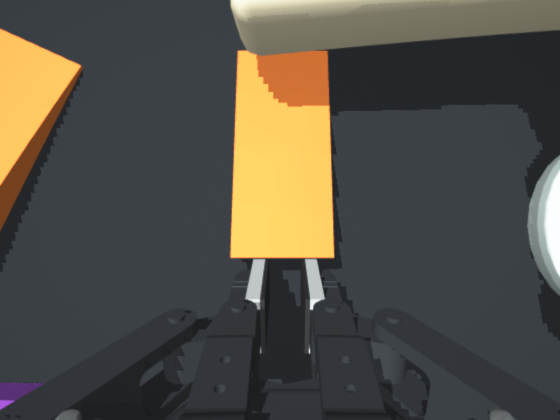

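Wrist view: the fingers are flush and centred on the wedge's back (231-333,257), and its tip is just reaching the base's edge at (240-328,50). I continue the push under the foot.

```bash
python3 -m jog '[1,2.8,0,0,0,0,14,1,2.8,0,0,0,0,14,1,2.8,0,0,0,0,14,1,2.8,0,0,0,0,14,1,2.8,0,0,0,0,14,1,2.8,0,0,0,0,14,1,2.8,0,0,0,0,14]'
python3 -m jog '[1,2.8,0,0,0,0,14,1,2.8,0,0,0,0,14,1,2.8,0,0,0,0,14,1,2.8,0,0,0,0,14]'
python3 look.py 4
```

```text
time_s: 8.12
eef_pos: [573.9, -22.8, 21.9]
orientation: [0.13, 0.694, 0.112, 0.7]
wrist_force: [-0.2, -7.5, 0.2]
finger_gap: 13.8
time_s: 8.62
eef_pos: [574.0, -10.6, 21.8]
orientation: [0.13, 0.694, 0.113, 0.699]
wrist_force: [-0.2, -6.4, 0.9]
finger_gap: 14.2
[574.  -10.6  21.8] [-0.2 -6.4  0.9]
top [[275.0, 296.0], [289.0, 268.0], [350.0, 299.0], [336.0, 326.0]] [[422.0, 97.0], [476.0, 69.0], [413.0, -53.0], [358.0, -24.0]]
top [[277.0, 208.0], [323.0, 208.0], [323.0, 232.0], [277.0, 232.0]] [[598.0, 91.0], [597.0, -2.0], [548.0, -1.0], [549.0, 92.0]]
scene [[236.0, 211.0], [267.0, 198.0], [275.0, 217.0], [244.0, 231.0]] [[544.0, 10.0], [546.0, 84.0], [602.0, 71.0], [599.0, -0.0]]
scene [[216.0, 162.0], [245.0, 162.0], [245.0, 182.0], [216.0, 182.0]] [[391.0, 38.0], [426.0, 96.0], [481.0, 66.0], [448.0, 10.0]]
wrist [[230.0, 259.0], [230.0, 101.0], [333.0, 101.0], [333.0, 259.0]] [[549.0, 4.0], [550.0, 76.0], [598.0, 75.0], [595.0, 2.0]]
wrist [[-0.0, 91.0], [76.0, 91.0], [76.0, 246.0], [0.0, 246.0]] [[441.0, 85.0], [478.0, 84.0], [479.0, 11.0], [442.0, 12.0]]
```

```bash
python3 -m jog '[1,2.8,0,0,0,0,14,1,2.8,0,0,0,0,14,1,2.8,0,0,0,0,14,1,2.8,0,0,0,0,14]'; for k in 1 2 3 4; do python3 -m jog '[0.7,1.9,0,0,0,0,14]' | grep -E 'eef|force'; done; python3 look.py 5
```

```text
time_s: 9.28
eef_pos: [574.0, 1.7, 21.7]
orientation: [0.131, 0.694, 0.113, 0.699]
wrist_force: [-0.9, -6.2, -0.4]
finger_gap: 14.0
eef_pos: [573.9, 3.9, 21.6]
wrist_force: [-0.4, -5.9, -1.3]
eef_pos: [573.9, 5.9, 21.6]
wrist_force: [-0.1, -5.3, -1.0]
eef_pos: [574.0, 8.0, 21.6]
wrist_force: [-0.0, -5.7, -0.8]
eef_pos: [574.0, 10.0, 21.6]
wrist_force: [-1.1, -5.4, -0.9]
[574.   10.   21.6] [-1.1 -5.4 -0.9]
top [[275.0, 296.0], [289.0, 268.0], [350.0, 299.0], [336.0, 326.0]] [[422.0, 97.0], [476.0, 69.0], [413.0, -53.0], [358.0, -24.0]]
top [[271.0, 208.0], [312.0, 208.0], [312.0, 232.0], [271.0, 232.0]] [[598.0, 103.0], [597.0, 20.0], [549.0, 21.0], [550.0, 104.0]]
scene [[244.0, 207.0], [266.0, 197.0], [276.0, 217.0], [254.0, 227.0]] [[545.0, 29.0], [542.0, 84.0], [601.0, 74.0], [602.0, 21.0]]
wrist [[230.0, 259.0], [230.0, 143.0], [333.0, 143.0], [333.0, 259.0]] [[549.0, 24.0], [550.0, 77.0], [597.0, 76.0], [595.0, 23.0]]
wrist [[0.0, 291.0], [0.0, 132.0], [75.0, 132.0], [75.0, 291.0]] [[443.0, 12.0], [441.0, 86.0], [478.0, 84.0], [478.0, 11.0]]
```

```bash
for k in 1 2 3 4; do python3 -m jog '[0.4,1.1,0,0,0,0,14]' | grep -E 'eef|force'; done
```

```text
eef_pos: [574.0, 11.3, 21.6]
wrist_force: [-0.2, -8.1, -1.7]
eef_pos: [574.1, 11.7, 21.5]
wrist_force: [-1.2, -11.5, 0.0]
eef_pos: [574.3, 12.0, 21.6]
wrist_force: [-2.6, -14.7, 0.7]
eef_pos: [574.4, 12.3, 21.5]
wrist_force: [-2.5, -17.6, 1.6]
```

View pics/scene5.png

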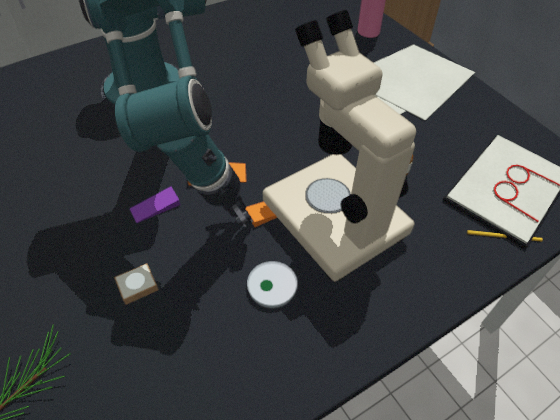

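The scene view shows the wedge under the front-right corner at (262,213) with the microscope upright. The force jumped from 5 to 18 N with almost no further travel, at the expected depth, so it is jammed. I draw the hand back.

```bash
python3 -m jog '[-1.4,-3.8,0,0,0,0,14,-3.4,-9.4,0,0,0,0,14,-7,-19,0,0,0,0,14,-7,-19,0,0,0,0,14,-7,-19,0,0,0,0,14,-28,10,0,0,0,0,14,-38,14,0,0,0,0,14,-38,14,0,0,0,0,14,0,0,0,0,0,0,14,0,0,0,0,0,0,14]'
python3 look.py 6
python3 - <<'E'
from h import *
c=cam("top");K,dd,C=c
i,d=get_image("top");d0=np.load("top0.npy")
m=np.zeros_like(d,bool);m[135:228,272:288]=1;m[203:228,272:288]=1
hs=[]
for D in(d0,d):
    mm=m&(D>0);ys,xs=np.nonzero(mm);P=world(c,np.c_[xs,ys],D[ys,xs]);P=P[(P[:,2]>45)&(P[:,2]<75)]
    co=np.linalg.lstsq(np.c_[P[:,:2]-[574,84],np.ones(len(P))],P[:,2],rcond=None)[0];print("base top grad x,y,z@foot",co.round(4))
for n,px,z in(("dish",(331,140),16),("box",(438.5,205),18)):pass
a=cv2.imread("pics/top0.png");df=cv2.absdiff(a,i).max(2)
for n,(x,y,r) in dict(dish=(331,140,28),box=(438,205,22),dropper=(124,194,16)).items():print(n,"mean diff",df[y-r:y+r,x-r:x+r].mean().round(1))
v=np.hstack([a[90:250,170:470],i[90:250,170:470]]);cv2.imwrite("pics/cmp.png",cv2.resize(v,(800,213)))
E
```

```text
time_s: 11.68
eef_pos: [571.4, -59.6, 132.4]
orientation: [0.132, 0.694, 0.113, 0.698]
wrist_force: [-1.1, -1.0, 0.0]
finger_gap: 13.9
[571.4 -59.6 132.4] [-1.1 -1.   0. ]
top [[275.0, 296.0], [289.0, 268.0], [350.0, 299.0], [336.0, 326.0]] [[422.0, 97.0], [476.0, 69.0], [413.0, -53.0], [358.0, -24.0]]
top [[269.0, 208.0], [311.0, 208.0], [311.0, 232.0], [269.0, 232.0]] [[598.0, 107.0], [597.0, 22.0], [549.0, 23.0], [550.0, 108.0]]
scene [[244.0, 208.0], [266.0, 197.0], [276.0, 217.0], [254.0, 228.0]] [[545.0, 28.0], [542.0, 84.0], [601.0, 74.0], [602.0, 20.0]]
scene [[194.0, 182.0], [195.0, 160.0], [246.0, 163.0], [245.0, 185.0]] [[423.0, -33.0], [360.0, -1.0], [429.0, 97.0], [489.0, 61.0]]
wrist [[8.0, 222.0], [100.0, 71.0], [163.0, 109.0], [71.0, 260.0]] [[354.0, -20.0], [426.0, 99.0], [478.0, 65.0], [405.0, -51.0]]
wrist [[256.0, 154.0], [256.0, 75.0], [315.0, 75.0], [315.0, 154.0]] [[550.0, 27.0], [551.0, 91.0], [598.0, 89.0], [596.0, 26.0]]
base top grad x,y,z@foot [3.43000e-02 6.02000e-02 5.43592e+01]
base top grad x,y,z@foot [-2.00000e-03  1.38000e-02  6.20233e+01]
dish mean diff 2.4
box mean diff 110.7
dropper mean diff 1.6
```

View pics/cmp.png

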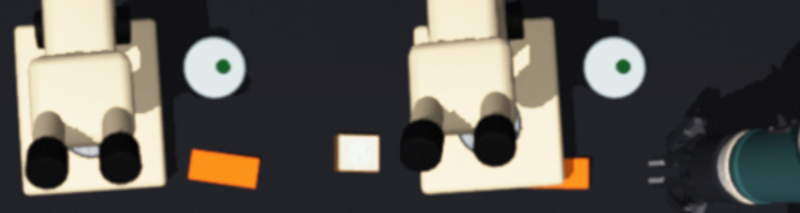

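View pics/wrist6.png

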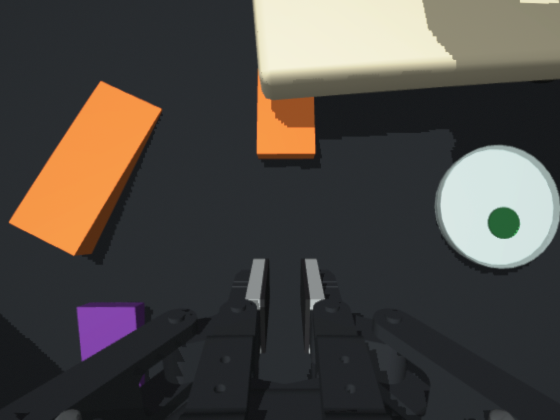

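```bash
python3 -c "
from station import *
print(finish_job(), sense()['time_s'])"
```

```text
the job is handed in; nothing more can be done
the job is handed in; nothing more can be done
```

I pushed the small orange wedge, thin end first, in from the microscope's right side until it jammed under the short foot, then drew the hand away. I handed the job in at about 12 s of robot time.

**Jammed:** The push force was 5–7 N under the foot, then rose to 18 N with almost no further travel. By then the tip was about 38–40 mm past the foot's middle, as expected.

**Level:** The base top over the short foot rose from 54.4 to 62.0 mm, against 62 mm when level. The top camera's depth fit gave a change in lean of about 0.059 rad of the 0.062. It left a residual slope of 0.014 across the base, which I put down to depth noise and calibration error. So the image check alone does not confirm the 0.010 rad limit. The jam is what supports it.

**Wedge:** It stayed put when the hand withdrew. Its centre line is about 1 mm from my estimate of the foot's position, and it points in straight to within about 0.1 rad.

**Bystanders:** The dish and dropper look unchanged in the top view. The slide box was hidden by the arm in the final top picture. The last scene picture I viewed, taken just before the jam, shows it where it started.

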